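# Stow the charcoal blocks in the screw-latched bench drawer

### The arm

A 7-joint arm with a two-finger parallel gripper is mounted at the origin on the work surface. World frame = base frame: x ahead of the robot, y to its left, z up, the work surface at z = 0. Lengths are in mm, angles in rad, forces in N, time in s.
With the tool pointing down it reaches from about 425 to 875 mm from the base axis. Payload 4.7 kg.
Tool frame: the origin (TCP) lies at the very end of the fingers, on their centre line; the grasp point (between the pads) lies 19 mm behind it (ctrl.grasp_offset is the distance from the TCP to the grasp point, in mm); z points along the fingers, y is the line along which they close (so a half turn about z gives the same grasp; the last joint's range is limited). The gripper opens to 87 mm and grips with 3 to 60 N. Pads are 19 mm wide; open, the fingers measure 117 mm over their backs; the gripper's body (75 mm by 190 mm) begins 51 mm behind the grasp point.
Start: joints at [-1.105, 0.321, -0.07, 1.45, 0.023, 1.371, -0.057], TCP at [283.81, 584.789, 222.587] pointing down, gripper open.
Joint ranges: [-2.86, 2.86], [-0.3, 2.09], [-1.38, 1.24], [0.06, 2.45], [-1.56, 4.7], [0.09, 2.05], [-2.69, 2.69]. Speed limits (rad/s): [2.57, 2.57, 3.14, 3.14, 3.14, 3.14, 3.14].

### API

Orientations are given as [roll, pitch, yaw] about the fixed x, y, z axes, in that order (R = Rz(yaw) Ry(pitch) Rx(roll)).
In Python, from rig import ctrl gives the robot as it stands. The module is installed in compiled form; this text tells all that it offers.
- The arm moves only by the shell command python3 -m inch 'ROWS' [FORCE]. ROWS is JSON, a list of rows, each a list of 3 entries, a list of its own where there are three numbers: the opening in per cent of the stroke, from 0 (shut) to 100 (fully open), then the shift along the tool's x, y, z in mm, then the turn, a rotation vector about the tool's x, y, z in rad. In form: [[hand, [x, y, z], [wx, wy, wz]], ...]. A call has 1 to 8 rows; each row is the pose to reach, as a shift and turn from the pose commanded when the call began, along the tool's axes at that moment; what a row does not reach only later rows make up. A row lasts 1/8 s, in which the tool goes at most 62.5 mm and 10.7 degrees, less where a joint would pass 70% of its speed; a pose out of reach is approached as far as the arm can. A call with a gripper value outside its range is refused whole. The fingers move at their own pace and stop on an object; FORCE is the grip in N (left out, the last holds). Time passes only in rows, so rows that repeat a pose let the fingers close. It gives the time, the measured TCP pose, the force, the opening and the grip force at its end, in the units of the state.
- ctrl.state(): the state, without advancing time (a new reading comes with each control period).
- ctrl.read_camera(name): name is "side" or "top" or "wrist"; returns a dict with "pixels" (384x512x3 uint8, red, green, blue), "camera_matrix" (3x3 intrinsics, pixels), "k1" (the pictures are not rectified: a ray, as slopes to the right and down, at radius r is drawn at 1 + k1 r^2 times it, then the intrinsics apply), "R" (3x3) and "t" (3): a world point X has camera coordinates R X + t; the wrist camera has in their place "hand_eye" (4x4, takes a point from camera to tool coordinates, whose origin is the TCP and whose axes are the flange's). Camera axes: x right, y down, z forward; pixel columns grow to the right and rows downward; lengths in mm; the calibration is good to about 2 mm. A picture is of the moment at which its call begins: read the wrist's pose just before it. There is no depth.
- ctrl.job_done(): hands the job in; it is judged then, once.
The state is a dict: "time_s": time; "q": joint angles; "dq": joint speeds; "effort": joint torques, N m; "ee_pos": TCP position; "ee_rot": TCP orientation; "ft_force": force on the tool from outside, world axes, zero at the start; "ft_torque": the same for the moment, N m; "grip_width": opening from 0.0 (shut) to 1.0 (fully open); "finger_force": force on a finger pad.
Only numpy, scipy, OpenCV 4.12 (cv2) and the standard library are available. Lean on these libraries where they do the work, as an engineer would, in place of code of your own. Each camera call takes 0.05 s, during which the arm holds its last target. There are 200 camera calls.

### The job

Put the charcoal soldering blocks away: with the flat screwdriver from its stand, blade down in the slot, turn the chest's brass catch all the way open, pull the drawer right out by its handle and lay every charcoal block flat on the drawer floor. Then push the drawer fully home, turn the catch all the way back with the blade in its slot so that its hook bars the drawer again, and leave the screwdriver standing in its stand. Do not disturb the jar, the third hand or the pale firebrick.

Things in the scene. Friction and masses are not known exactly. Their poses are not given: they have to be found in the camera images.
- chest: Low wooden bench chest, fixed, 190 deep (x) x 342 wide (y) x 100 high. Origin: centre of its underside on the bench. Its front faces its own -x; the closed drawer's front face lies at x = -95 mm. Up to 0.15 rad of yaw.
- drawer (a joint): Slide of the chest's only drawer, in m: 0 fully home, 0.14 fully out, towards the chest's own -x. Friction about 1.5 N. It stays where it is left. While the catch is locked its hook bars the drawer. A brass post (8 thick) on its front panel, at y = -110 mm, reaches 112 mm above the bench.
- drawer_floor (a point): Centre of the drawer's inner floor, 16 mm above the bench; moves with the drawer, axes as the chest's. Inside 150 (x) x 300 (y) mm, 45 mm walls 6 thick. Front panel 12 thick, top edge 74 mm above this floor, inner face at x = -75 mm. Drawer fully out: the chest's top front edge is at x = +68 mm, 84 mm above the floor. Four blocks fit side by side, long sides along x.
- drawer_handle (a point): Middle of the drawer's bow handle: a round bar 10 thick, straight for 100 mm along the chest's y, 45 mm in front of the drawer's front, its axis about 65 mm above the bench. It can be pinched or hooked from above.
- catch (a joint): Turn of the brass hook catch on the chest top, rad: 0 locked (its hook lies in front of a brass post on the drawer's front panel), 1.35 fully open (hook swung aside to the chest's -y); grows counter-clockwise seen from above. Stops at 0 and 1.35, friction 0.08 N m, stays where it is left. The hook clears the post beyond about 0.7. It starts at 0 to 0.12.
- catch_slot (a point): Centre of the floor of the slot in the catch's round screw head (40 mm across), on the vertical turning axis, 109.5 mm above the bench, at (-59, -110) mm in the chest's frame. Slot 7 wide, 25 long, 9 deep, closed at both ends, running along this point's x: straight front to back when locked. The head's top is 9 mm above this point.
- screwdriver: Short flat screwdriver, 0.15 kg, blade down in its stand. Origin: centre of its collar's underside; z up along the handle. Collar 40 across, 6 thick; above it a square dark wood handle 26 x 26, sides along its own x and y, top 74 mm above the origin. Below it a 10 mm round shaft and a blade 18 wide (along its own x), 4 thick (y), 2.8 thick at the tip.
- screwdriver_tip (a point): Middle of the blade's end, 55 mm below the screwdriver's origin.
- stand: Wooden screwdriver stand, fixed, 64 x 64 x 60 high, with a square well 26 x 26, 58 deep in the middle of its top. Origin: centre of its underside. The collar rests on its top (screwdriver origin 60 mm above this origin).
- charcoal0: Black charcoal soldering block, 80 (x) x 40 (y) x 30 (z) mm, 0.09 kg, loose, flat on the bench. Origin: its centre. Only two or three of the four are there.
- charcoal1: Black charcoal soldering block, 80 (x) x 40 (y) x 30 (z) mm, 0.09 kg, loose, flat on the bench. Origin: its centre. Only two or three of the four are there.
- charcoal2: Black charcoal soldering block, 80 (x) x 40 (y) x 30 (z) mm, 0.09 kg, loose, flat on the bench. Origin: its centre. Only two or three of the four are there.
- charcoal3: Black charcoal soldering block, 80 (x) x 40 (y) x 30 (z) mm, 0.09 kg, loose, flat on the bench. Origin: its centre. Only two or three of the four are there.
- flux_jar: White jar with a blue lid, 72 across, 85 high, loose. Bystander. Origin: centre of its underside.
- third_hand: Third hand: dark round weighted foot, 84 across, with a thin bent arm up to about 90 mm. Bystander. Origin: centre of its underside.
- firebrick: Pale firebrick, 115 x 60 x 30 mm, loose, nearest the robot. Bystander. Origin: centre of its underside.
There are look-alikes about, which are no part of the job. Several things look just like the screwdriver: the one meant starts nearest to the robot's base. Leave any pink look-alike of the charcoal0 alone.

How it is judged:
By the outcome, as a careful person would: the job done as asked, in the order asked, and still so for the second after the job is handed in, with the robot touching nothing.
Of charcoal0, charcoal1, charcoal2, charcoal3 only 2 to 3 are there at a start; the rules pass over those that are not, and their reading is None.
At some moment in a run one of charcoal0, charcoal1, charcoal2, charcoal3 may be knocked a few centimetres aside while the robot is not near it.
It also fails if it takes over 210 s, if anything falls off the work surface, if the arm or the gripper's body presses on something with over 40 N, if the wrist force passes 120 N, or if a joint passes its speed limit or range.

## Working session

There is one attempt and no reset: what is moved stays moved. The work goes in short steps, Python scripts to look and compute and a shell command to move; the robot and the scene stay as the last step left them, time stands still between calls to the robot, and variables do not carry over. Pictures are saved under pics/ and viewed, at most 14 in all, crops included, and the job is handed in when it is done.

```bash
mkdir -p pics
cat > h.py <<'E'
import numpy as np, cv2
from rig import ctrl
from scipy.spatial.transform import Rotation as Rn
def tool():
    s=ctrl.state(); return np.array(s['ee_pos']),Rn.from_euler('xyz',s['ee_rot']).as_matrix()
def shot(n):
    p,R=tool(); c=ctrl.read_camera(n); c=dict(c)
    if n=='wrist':
        H=np.array(c['hand_eye']); Rc=R@H[:3,:3]; o=R@H[:3,3]+p
        c['R']=Rc.T; c['t']=-Rc.T@o
    c['R']=np.array(c['R']);c['t']=np.array(c['t']).ravel();c['K']=np.array(c['camera_matrix'])
    return c
def ray(c,uv):
    uv=np.array(uv,float).reshape(-1,1,2)
    x=cv2.undistortPoints(uv,c['K'],np.array([c['k1'],0,0,0.]))[:,0]
    d=np.c_[x,np.ones(len(x))]@c['R']; return -c['R'].T@c['t'],d
def plane(c,uv,z):
    o,d=ray(c,uv); return o+d*((z-o[2])/d[:,2])[:,None]
def proj(c,X):
    return cv2.projectPoints(np.array(X,float).reshape(-1,1,3),cv2.Rodrigues(c['R'])[0],c['t'],c['K'],np.array([c['k1'],0,0,0.]))[0][:,0]
def save(c,f,box=None,s=1):
    im=c['pixels'][:,:,::-1]
    if box: im=im[box[1]:box[3],box[0]:box[2]]
    cv2.imwrite('pics/'+f,cv2.resize(im,None,fx=s,fy=s,interpolation=cv2.INTER_CUBIC))
def delta(pos,yaw=None,R1=None):
    """shift & rotvec in tool axes from present measured pose to pos / tool-down with tool y axis at angle yaw (world)"""
    p,R=tool(); out=R.T@(np.array(pos)-p)
    rv=np.zeros(3)
    if yaw is not None:
        y=np.array([np.cos(yaw),np.sin(yaw),0]); 
        if y@R[:,1]<0: y=-y
        z=np.array([0,0,-1.]); R1=np.c_[np.cross(y,z),y,z]
    if R1 is not None: rv=Rn.from_matrix(R.T@R1).as_rotvec()
    return np.round(out,1),np.round(rv,3)
E
python3 - <<'E'
from h import *
import pickle
D={n:shot(n) for n in('top','side')}
pickle.dump(D,open('d.pkl','wb'))
for n in D: save(D[n],n+'.png',s=1.5); print(n,-D[n]['R'].T@D[n]['t'])
s=ctrl.state();print(s['ee_pos'],s['ee_rot'],s['grip_width'],s['ft_force']); print(tool()[1])
E
```

```text
top [ 455.44668341  -44.08894994 1328.2343119 ]
side [   78.28511426 -1020.32442719   725.19063876]
[283.59826536 584.29098397 221.5628514 ] [-3.13983108e+00  1.08569701e-04  2.68981580e+00] 0.9974732033071824 [ 0.37303456 -0.71499693  0.78606342]
[[-8.99672804e-01  4.36564307e-01 -6.71365022e-04]
 [ 4.36564810e-01  8.99671330e-01 -1.63223963e-03]
 [-1.08569701e-04 -1.76157595e-03 -9.99998443e-01]]
```

View pics/top.png

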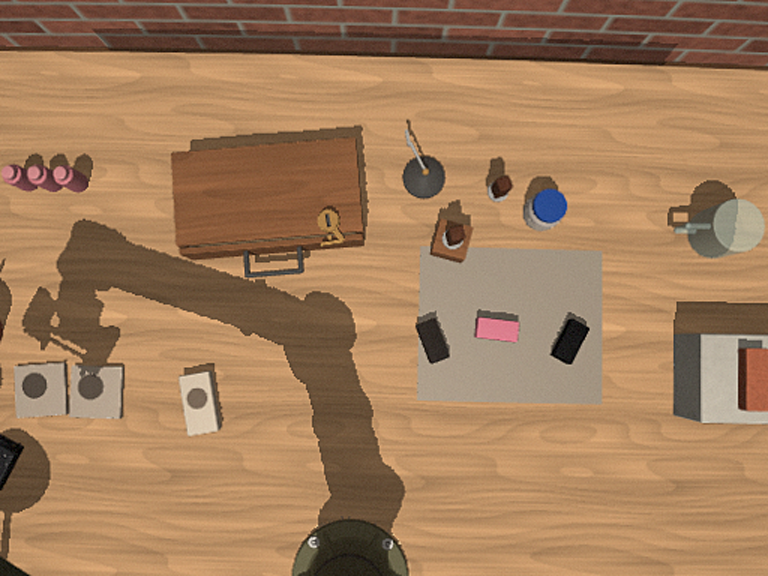

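View pics/side.png

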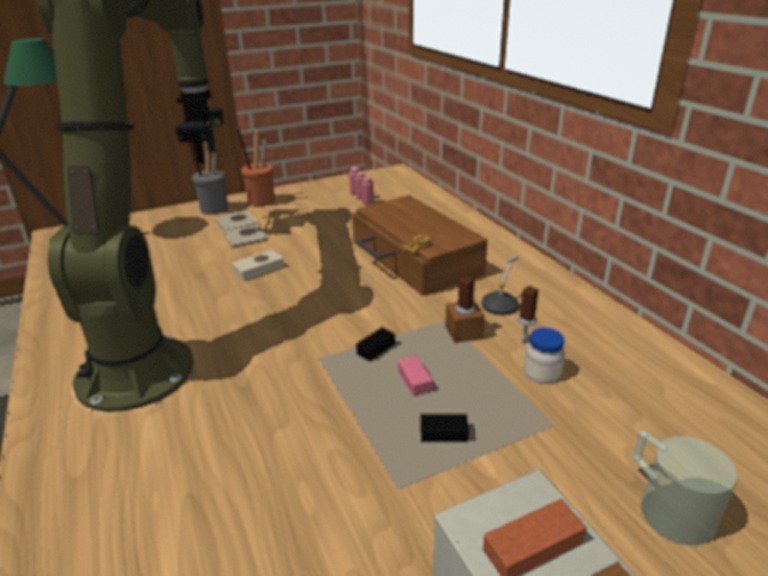

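Top view (1.5x pixels): the chest spans (175–365, 130–255) with the brass catch at (330,218) and the handle at (275,265). There are two black blocks, at (432,338) and (571,340), and a pink look-alike at (497,327). Screwdriver candidates are A at (455,232), in the wooden stand, and B at (502,185). A fits because it is in the stand and nearer the base. I'll measure now and confirm A with a crop.

Run:
```python
from h import *
import pickle
D=pickle.load(open('d.pkl','rb')); c=D['top']; im=c['pixels']
save(c,'crop.png',(110,80,400,250),2.7)
hsv=cv2.cvtColor(im,cv2.COLOR_RGB2HSV)
m=((hsv[...,2]<45)).astype(np.uint8); m[:, :270]=0; m[:190]=0; m[270:]=0
for k in cv2.findContours(m,0,1)[0]:
    if cv2.contourArea(k)<100: continue
    r=cv2.minAreaRect(k); b=cv2.boxPoints(r); P=plane(c,b,30)
    print('blk',r[0],cv2.contourArea(k),P.mean(0).round(1),[ (np.linalg.norm(P[i+1]-P[i]).round(1),np.arctan2(*(P[i+1]-P[i])[1::-1]).round(3)) for i in(0,1)])
# brass
H,S,V=[hsv[...,i] for i in range(3)]
m=((H>18)&(H<30)&(S>110)&(V>90)).astype(np.uint8); q=np.zeros_like(m); q[130:175,205:235]=m[130:175,205:235]
print('brass',plane(c,np.argwhere(q)[:,::-1].astype(float),118).mean(0), q.sum())
# chest top corners est (viewed /1.5)
print(plane(c,np.array([[172,152],[361,126],[366,238],[181,249]])/1.5,100).round(0))
print('handle',plane(c,np.array([[246,276],[303,273]])/1.5,65).round(0))
print('sd',plane(c,np.array([[457,232]])/1.5,134).round(0),'stand top',plane(c,np.array([[437,220],[473,226],[466,261],[431,254]])/1.5,60).round(0))
print('sdB',plane(c,np.array([[503,185]])/1.5,134).round(0))
```

```text
blk (379.5000305175781, 227.0000457763672) 391.0 [ 462.1 -410.3   30. ] [(np.float64(81.2), np.float64(-0.457)), (np.float64(43.7), np.float64(-2.01))]
brass [634.41262522  50.26557246 118.        ] 2
[[790. 342. 100.]
 [846.  -4. 100.]
 [638. -19. 100.]
 [610. 317. 100.]]
handle [[567. 203.  65.]
 [575.  97.  65.]]
sd [[ 648. -180.  134.]] stand top [[ 682. -151.   60.]
 [ 672. -219.   60.]
 [ 606. -206.   60.]
 [ 617. -141.   60.]]
sdB [[ 735. -261.  134.]]
```

View pics/crop.png

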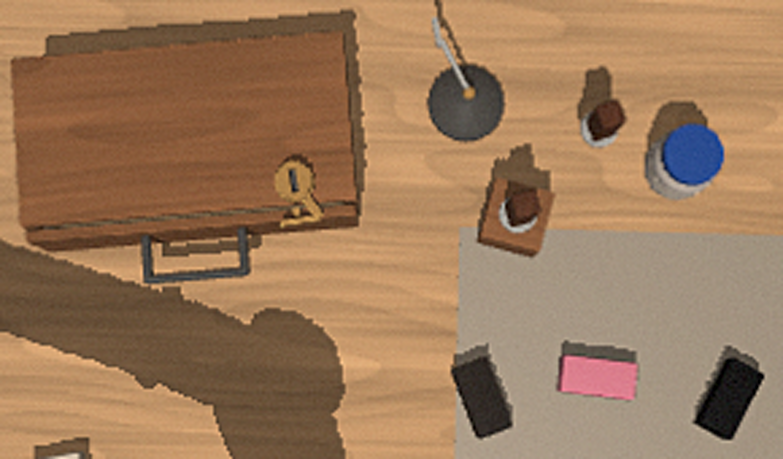

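The crop confirms candidate A at (520,205): it sits in the wooden stand and is nearer the base, while B at (603,118) is farther off. The catch head is at (294,182). Next I'll move above A.

Run:
```python
from h import *
print(delta([600,-178,260],-0.2))
p,R=tool(); c=shot('wrist'); print(np.array(c['hand_eye']).round(3))
import pickle
t=pickle.load(open('d.pkl','rb'))['top']
f=lambda L,z:plane(t,np.array([[110+x/2.7,80+y/2.7] for x,y in L]),z).round(0)
print(f([(294,180)],118.5), f([(483,397)],30), f([(453,362),(484,350)],30),f([(483,437),(512,424)],30))
```

```text
(array([-617.5, -547.7,  -37.4]), array([-1.000e-03,  1.000e-03,  1.319e+00]))
[[-0.00000e+00 -9.62000e-01 -2.73000e-01  7.45990e+01]
 [ 1.00000e+00  0.00000e+00 -1.00000e-03 -5.07000e-01]
 [ 1.00000e-03 -2.73000e-01  9.62000e-01 -1.62599e+02]
 [ 0.00000e+00  0.00000e+00  0.00000e+00  1.00000e+00]]
[[666.  49. 118.]] [[ 456. -151.   30.]] [[ 492. -118.   30.]
 [ 505. -151.   30.]] [[ 414. -151.   30.]
 [ 428. -182.   30.]]
```

```bash
python3 -m inch '[[60,[-617,-547,-37],[0,0,1.319]],[60,[-617,-547,-37],[0,0,1.319]],[60,[-617,-547,-37],[0,0,1.319]],[60,[-617,-547,-37],[0,0,1.319]],[60,[-617,-547,-37],[0,0,1.319]],[60,[-617,-547,-37],[0,0,1.319]],[60,[-617,-547,-37],[0,0,1.319]],[60,[-617,-547,-37],[0,0,1.319]]]' 30; python3 -c "
from h import *
print(delta([600,-178,260],-0.2))"
```

```text
time_s: 1.15
ee_pos: [475.8, 121.5, 245.1]
ee_rot: [3.141, -0.001, 1.369]
ft_force: [1.5, -0.6, 0.5]
grip_width: 0.6
finger_force: 0.0
(array([-268.6,  181.7,  -15. ]), array([ 0.   , -0.001, -0.002]))
```

```bash
python3 -m inch '[[60,[-268,181,-15],[0,0,0]],[60,[-268,181,-15],[0,0,0]],[60,[-268,181,-15],[0,0,0]],[60,[-268,181,-15],[0,0,0]],[60,[-268,181,-15],[0,0,0]],[60,[-268,181,-15],[0,0,0]],[60,[-268,181,-15],[0,0,0]]]'
python3 - <<'E'
from h import *
c=shot('wrist'); save(c,'w1.png',s=1.5); import pickle; pickle.dump(c,open('w1.pkl','wb'))
E
```

```text
time_s: 2.02
ee_pos: [599.3, -175.5, 259.3]
ee_rot: [-3.14, 0.0, 1.369]
ft_force: [-0.6, 0.9, -1.4]
grip_width: 0.601
finger_force: 0.0
```

View pics/w1.png

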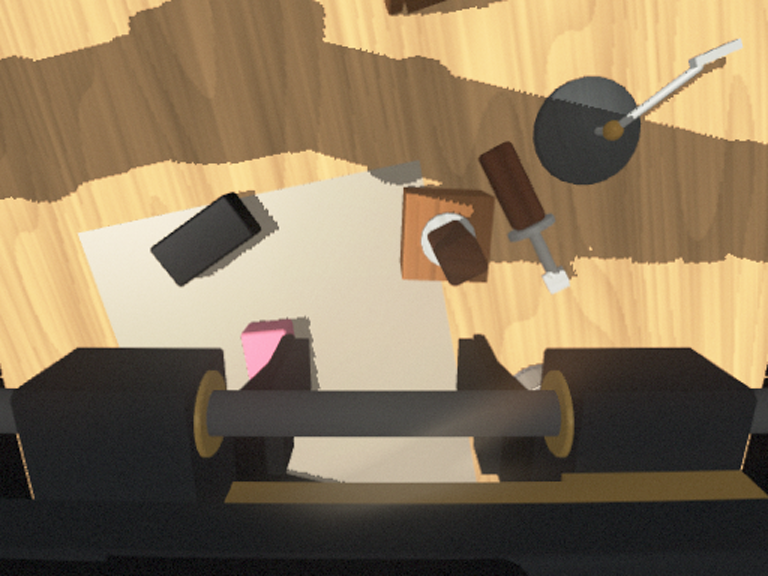

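Run:
```python
from h import *
import pickle
c=pickle.load(open('w1.pkl','rb')); t=pickle.load(open('d.pkl','rb'))['top']
f=lambda L,z:plane(c,np.array(L)/1.5,z).round(1)
X=f([(494,150),(530,228),(556,284)],15); print(X, proj(t,X)*1.5)
print('A top',f([(432,236),(462,222),(488,270),(452,285)],134))
print('stand',f([(403,187),(402,278),(490,282),(494,194)],60))
print('thirdfoot',f([(587,130)],10))
t2=shot('top'); save(t2,'top2.png',(230,80,400,250),4)
```

```text
[[ 698.9 -125.2   15. ]
 [ 719.2 -192.8   15. ]
 [ 735.2 -245.    15. ]] [[422.04271595 215.05217568]
 [456.8624087  205.68789966]
 [483.63697234 198.3368943 ]]
A top [[ 631.6 -159.8  134. ]
 [ 650.1 -155.1  134. ]
 [ 660.8 -186.6  134. ]
 [ 638.2 -191.5  134. ]]
stand [[ 621.9 -135.3   60. ]
 [ 608.4 -201.4   60. ]
 [ 672.9 -217.7   60. ]
 [ 685.2 -153.2   60. ]]
thirdfoot [[ 775.2 -124.6   10. ]]
```

View pics/top2.png

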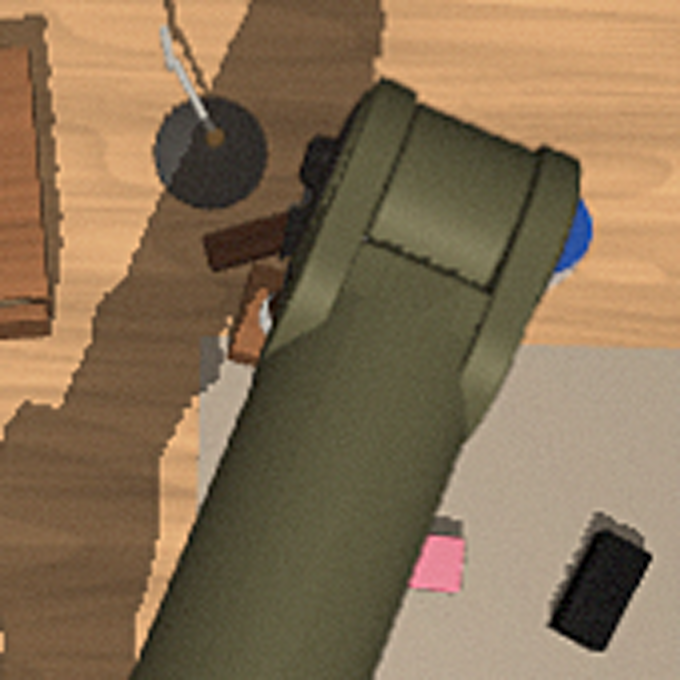

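The second screwdriver, B, which stood loose, has toppled by itself and now lies beside the stand at (205–290,240). I'll keep clear of it, and enlarge A's handle to get its yaw.

Run:
```python
from h import *
import pickle
c=pickle.load(open('w1.pkl','rb')); save(c,'w1c.png',(255,115,345,200),7)
```

```text
(no output)
```

View pics/w1c.png

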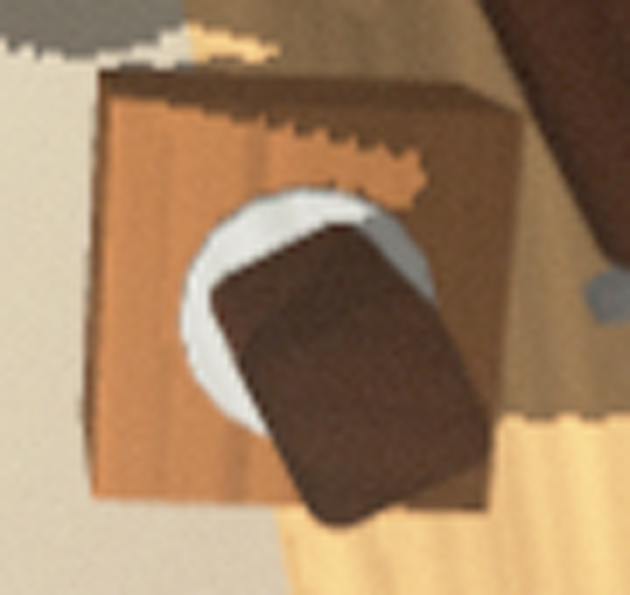

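Run:
```python
from h import *
import pickle
c=pickle.load(open('w1.pkl','rb'))
f=lambda L,z:plane(c,np.array(L)/7+[255,115],z)
for L,z in(([(212,285),(345,222)],66),([(325,528),(492,455)],134)):
    P=f(L,z); d=P[1]-P[0]; print(P.round(1),np.hypot(*d[:2]),np.arctan2(d[1],d[0]))
print('collar',f([(180,310),(436,290),(308,188)],66))
S=f([(103,75),(92,497),(487,510),(520,110)],60); print('stand',S.mean(0),[np.arctan2(*(S[(i+1)%4]-S[i])[1::-1]).round(3) for i in range(4)])
```

```text
[[ 633.1 -170.9   66. ]
 [ 654.9 -165.3   66. ]] 22.452923313760504 0.250291659986317
[[ 638.2 -191.9  134. ]
 [ 660.8 -186.6  134. ]] 23.136499307309624 0.23138972209322234
collar [[ 627.56466391 -173.76081497   66.        ]
 [ 666.99230493 -178.56543999   66.        ]
 [ 650.16701725 -159.05144141   66.        ]]
stand [ 646.66115141 -177.61896391   60.        ] [np.float64(-1.787), np.float64(-0.235), np.float64(1.345), np.float64(2.859)]
```

```bash
python3 -c "
from h import *
print(delta([646.5,-177.5,76],0.24))"
```

```text
(array([  4.5,  47.1, 183.6]), array([-0.   , -0.002, -0.438]))
```

```bash
python3 -m inch '[[60,[4.5,47,60],[0,0,-0.438]],[60,[4.5,47,80],[0,0,-0.438]],[60,[4.5,47,100],[0,0,-0.438]],[60,[4.5,47,130],[0,0,-0.438]],[60,[4.5,47,160],[0,0,-0.438]],[60,[4.5,47,183],[0,0,-0.438]],[60,[4.5,47,183],[0,0,-0.438]]]'; python3 -m inch '[[0,[0,0,0],[0,0,0]],[0,[0,0,0],[0,0,0]],[0,[0,0,0],[0,0,0]],[0,[0,0,0],[0,0,0]],[0,[0,0,0],[0,0,0]]]' 50
```

```text
time_s: 3.0
ee_pos: [645.2, -176.7, 75.1]
ee_rot: [-3.138, -0.003, 1.812]
ft_force: [0.0, -0.2, -0.4]
grip_width: 0.602
finger_force: 0.0
time_s: 3.62
ee_pos: [647.0, -180.1, 77.8]
ee_rot: [3.14, 0.0, 1.809]
ft_force: [-0.1, 0.9, 4.5]
grip_width: 0.299
finger_force: 49.5
```

```bash
python3 -m inch '[[0,[0,0,-20],[0,0,0]],[0,[0,0,-60],[0,0,0]],[0,[0,0,-110],[0,0,0]],[0,[0,0,-155],[0,0,0]],[0,[0,0,-155],[0,0,0]]]'; python3 -c "
from h import *
print(delta([670,-40,230],0.08))"
```

```text
time_s: 4.25
ee_pos: [648.5, -181.4, 237.8]
ee_rot: [3.134, 0.004, 1.808]
ft_force: [0.3, -0.2, -1.4]
grip_width: 0.296
finger_force: 49.5
(array([132.4,  54.1,   7.7]), array([0.008, 0.003, 0.158]))
```

```bash
python3 -m inch '[[0,[132,54,0],[0,0,0.158]],[0,[132,54,0],[0,0,0.158]],[0,[132,54,0],[0,0,0.158]],[0,[132,54,0],[0,0,0.158]],[0,[132,54,0],[0,0,0.158]]]'
python3 - <<'E'
from h import *
c=shot('wrist'); save(c,'w2.png',s=1.5); import pickle; pickle.dump(c,open('w2.pkl','wb')); print(ctrl.state()['ft_force'])
E
```

```text
time_s: 4.88
ee_pos: [667.2, -42.1, 231.8]
ee_rot: [-3.141, 0.002, 1.648]
ft_force: [-0.5, 0.5, -0.6]
grip_width: 0.297
finger_force: 49.5
[-0.05612037  0.8529954  -1.90011329]
```

View pics/w2.png

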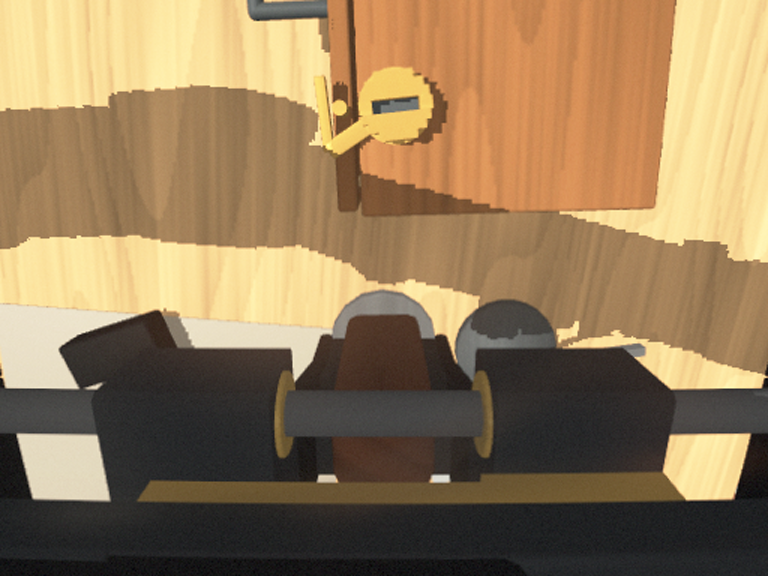

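Run:
```python
from h import *
import pickle
c=pickle.load(open('w2.pkl','rb')); im=c['pixels']; hsv=cv2.cvtColor(im,cv2.COLOR_RGB2HSV)
H,S,V=[hsv[...,i].astype(int) for i in range(3)]
q=((H>18)&(H<32)&(S>120)&(V>150)).astype(np.uint8); q[:, :230]=0;q[:, 300:]=0;q[:40]=0;q[100:]=0
dk=((S<110)&(V<150)).astype(np.uint8); dk[:60]=0;dk[80:]=0;dk[:,:244]=0;dk[:,286:]=0
k=max(cv2.findContours(dk,0,1)[0],key=cv2.contourArea); print(cv2.contourArea(k),cv2.boundingRect(k))
b=cv2.boxPoints(cv2.minAreaRect(k)); P=plane(c,b,118.5); print(P.round(1),P.mean(0))
for i in(0,1): d=P[i+1]-P[i]; print(np.hypot(*d[:2]),np.arctan2(d[1],d[0]))
# head centre manual
print(plane(c,np.array([[360,105],[434,103],[397,67],[397,143]])/1.5,118.5).round(1))
F=plane(c,np.array([[363,214],[655,207],[352,10]])/1.5,100); print('chest front/right',F.round(1))
s=shot('side'); p,R=tool(); tip=p-[0,0,71]; u=proj(s,tip)[0]; print(u)
x,y=int(u[0]),int(u[1]); save(s,'s1.png',(x-30,y-45,x+30,y+25),8)
```

```text
212.0 (248, 65, 31, 11)
[[653.4  52.5 118.5]
 [677.   56.8 118.5]
 [678.2  50.9 118.5]
 [654.6  46.5 118.5]] [665.81446525  51.66296231 118.5       ]
23.93655256330269 0.18244919341836965
6.032035722096224 -1.361053818200157
[[647.8  50.2 118.5]
 [686.3  54.1 118.5]
 [665.6  70.2 118.5]
 [668.7  32.4 118.5]]
chest front/right [[652.6  -9.5 100. ]
 [825.2   8.5 100. ]
 [639.4  99.6 100. ]]
[294.74864005 158.47284119]
```

View pics/s1.png

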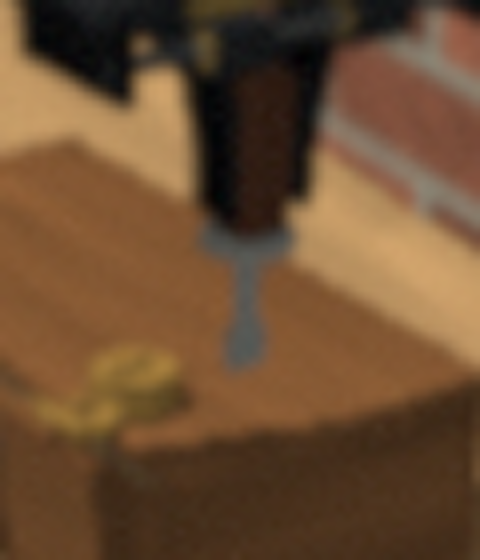

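```bash
cat > bl.py <<'E'
from h import *
s=shot('side'); p,R=tool(); 
hsv=cv2.cvtColor(s['pixels'],cv2.COLOR_RGB2HSV).astype(int)
for dz in(60,64,67,69,30):
    u=proj(s,p-[0,0,dz])[0].round().astype(int); x,y=u
    print(dz,hsv[y,x-8:x+9,1])
E
python3 bl.py
python3 - <<'E'
from h import *
import pickle
c=pickle.load(open('w2.pkl','rb')); p,R=tool()
for z in(222,216): 
    P=plane(c,np.array([[384,290],[333,330],[433,330]])/1.5,z); print(((P-p)@R).round(1))
E
python3 -m inch '[[0,[0,0,0],[0,0,0.3]],[0,[0,0,0],[0,0,0.6]],[0,[0,0,0],[0,0,0.6]],[0,[0,0,0],[0,0,0.6]],[0,[0,0,0],[0,0,0.6]]]'; python3 bl.py
```

```text
60 [158 158 159 160 134  77  23  12   8  45 113 153 158 158 156 158 155]
64 [157 159 158 154 129  69  14  12  14  49 115 150 161 156 157 159 157]
67 [156 154 159 153 132  74  20  17  27  74 126 151 159 161 159 156 157]
69 [159 158 158 157 136  91  54  63  84 114 140 154 156 159 156 157 156]
30 [157 155 160 161 159 134  77  23  31  97 144 154 156 159 150 147 138]
[[ 23.   -0.1  10.1]
 [  7.6 -18.9  10.1]
 [  7.6  18.   10.1]]
[[ 21.2  -0.1  16.1]
 [  5.3 -19.6  16.1]
 [  5.3  18.6  16.1]]
time_s: 5.65
ee_pos: [667.8, -39.7, 232.0]
ee_rot: [3.141, 0.0, 1.052]
ft_force: [0.5, 0.3, -2.4]
grip_width: 0.298
finger_force: 49.5
60 [159 158 157 152 125  64  17  14  12  35  96 143 155 159 158 156 156]
64 [154 158 158 157 124  70  17  11   9  36 101 142 158 157 160 159 157]
67 [157 158 156 159 153 130  80  44  29  35  57 110 150 156 157 162 160]
69 [162 158 159 157 154 143 112  95  90  93 107 133 153 158 159 157 162]
30 [158 160 158 161 157 146  96  33  31  92 145 158 159 153 152 147 137]
```

```bash
cat >> h.py <<'E'
def avg(n=5):
    P=[];Q=[]
    for i in range(n):
        p,R=tool(); P.append(p);Q.append(R); ctrl.read_camera('top')
    print('spread',np.std(P,0).round(2)); return np.mean(P,0),Rn.from_matrix(Q).mean().as_matrix()
_t=tool
def use_avg(n=5):
    global tool
    r=avg(n); tool=lambda:r
E
python3 - <<'E'
import h; h.use_avg(); print(h.tool()[0], h.delta([667.1,50.5,195],0.16))
E
```

```text
spread [0.03 0.15 0.01]
[667.84501636 -39.31179528 232.03417451] (array([ 77.6, -45.2,  37. ]), array([ 0.   , -0.   , -0.679]))
```

```bash
python3 -m inch '[[0,[40,-23,10],[0,0,-0.3]],[0,[77.6,-45.2,20],[0,0,-0.679]],[0,[77.6,-45.2,30],[0,0,-0.679]],[0,[77.6,-45.2,37],[0,0,-0.679]],[0,[77.6,-45.2,37],[0,0,-0.679]],[0,[77.6,-45.2,37],[0,0,-0.679]],[0,[77.6,-45.2,37],[0,0,-0.679]]]'
python3 - <<'E'
import h; h.use_avg(3); print(h.tool()[0], h.delta([667.1,50.5,181],0.16))
s=h.shot('side'); p=h.tool()[0]; u=h.proj(s,p-[0,0,71])[0].round().astype(int); print(u)
h.save(s,'s2.png',(u[0]-35,u[1]-35,u[0]+35,u[1]+25),8)
E
```

```text
time_s: 6.82
ee_pos: [667.5, 50.6, 195.5]
ee_rot: [3.141, 0.0, 1.729]
ft_force: [0.2, 0.1, -1.4]
grip_width: 0.298
finger_force: 49.5
spread [0.03 0.04 0.07]
[667.44212314  50.65235737 195.43090565] (array([-0.1, -0.4, 14.4]), array([ 0.001, -0.   , -0.002]))
[281 157]
```

View pics/s2.png

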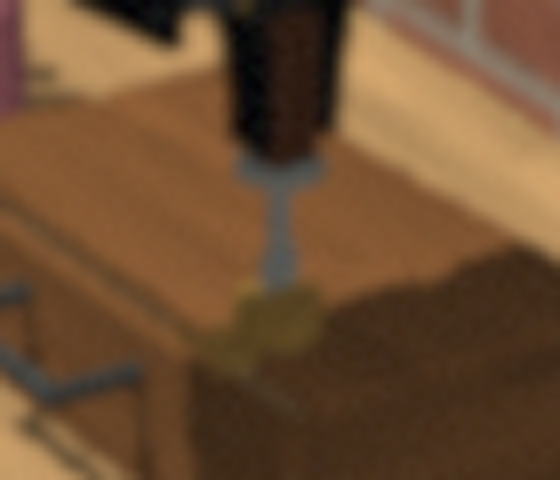

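The blade tip (280,285) is right above the brass head (285,315). I'll go down into the slot and watch the force.

```bash
python3 -m inch '[[0,[0,0,4],[0,0,0]],[0,[0,0,7],[0,0,0]],[0,[0,0,10],[0,0,0]],[0,[0,0,12],[0,0,0]],[0,[0,0,12],[0,0,0]]]'; python3 -c "
from h import *
print(ctrl.state()['ft_force'],ctrl.state()['ee_pos'])"
```

```text
time_s: 7.65
ee_pos: [667.1, 50.7, 182.8]
ee_rot: [-3.141, -0.0, 1.73]
ft_force: [0.4, 0.5, -0.7]
grip_width: 0.295
finger_force: 49.5
[ 0.43401078  0.45795097 -0.70084198] [667.10929517  50.73646818 182.75090397]
```

```bash
python3 -m inch '[[0,[0,0,0],[0,0,-0.17]],[0,[0,0,0],[0,0,-0.34]],[0,[0,0,0],[0,0,-0.51]],[0,[0,0,0],[0,0,-0.68]],[0,[0,0,0],[0,0,-0.85]],[0,[0,0,0],[0,0,-1.0]],[0,[0,0,0],[0,0,-1.1]],[0,[0,0,0],[0,0,-1.1]]]'; python3 -c "
from h import *
s=ctrl.state();print(s['ft_force'],s['ft_torque'])"
```

```text
time_s: 8.65
ee_pos: [668.3, 51.8, 183.2]
ee_rot: [3.139, 0.002, 2.829]
ft_force: [4.0, 2.7, -4.0]
grip_width: 0.293
finger_force: 49.5
[ 4.02046494  2.67151491 -3.9836888 ] [ 0.59694522 -1.13631214 -0.05531128]
```

```bash
python3 -m inch '[[0,[0,0,0],[0,0,-0.1]],[0,[0,0,0],[0,0,-0.2]],[0,[0,0,0],[0,0,-0.25]],[0,[0,0,0],[0,0,-0.25]]]'; python3 -c "
from h import *
s=ctrl.state();print(s['ft_force'],s['ft_torque'])"
```

```text
time_s: 9.15
ee_pos: [668.3, 52.3, 183.3]
ee_rot: [3.139, 0.003, 3.078]
ft_force: [5.3, 2.8, -4.0]
grip_width: 0.295
finger_force: 49.5
[ 5.31011431  2.75216514 -3.97817327] [ 0.97445402 -1.29053356 -0.10204887]
```

```bash
for i in 1 2 3; do python3 -m inch '[[0,[0,0,0],[0,0,-0.06]],[0,[0,0,0],[0,0,-0.06]]]' | grep rot; python3 -c "
from h import *
s=ctrl.state();print(s['ft_force'],s['ft_torque'])"; done
```

```text
ee_rot: [3.139, 0.003, 3.139]
[ 5.46884275  3.04615957 -3.5048497 ] [ 1.06144965 -1.27659204 -0.08978947]
ee_rot: [3.14, 0.003, -3.085]
[ 3.84178216  3.53819907 -3.99885015] [ 1.0597891  -1.28000493 -0.10732005]
ee_rot: [3.139, 0.003, -3.025]
[ 4.43814284  2.99082152 -3.98932395] [ 1.09357255 -1.20618534 -0.09410862]
```

```bash
for i in 1 2 3; do python3 -m inch '[[0,[0,0,0],[0,0,-0.05]],[0,[0,0,0],[0,0,-0.05]]]' | grep rot; python3 -c "
from h import *
s=ctrl.state();print(s['ft_force'],s['ft_torque'])"; done
```

```text
ee_rot: [3.139, 0.003, -2.975]
[ 5.17929804  4.5580083  -5.13452178] [ 1.19927339 -1.29027051 -0.22842254]
ee_rot: [3.14, 0.003, -2.925]
[ 4.48752259  3.65851463 -4.6854837 ] [ 1.16551595 -1.26689905 -0.35799165]
ee_rot: [3.14, 0.004, -2.876]
[ 5.17750072  3.90981684 -3.66926703] [ 1.27991885 -1.29310482 -0.54351329]
```

```bash
python3 -m inch '[[0,[0,0,0],[0,0,0.15]],[0,[0,0,0],[0,0,0.3]],[0,[0,0,-10],[0,0,0.3]],[0,[0,0,-30],[0,0,0.3]],[0,[0,0,-55],[0,0,0.3]],[0,[0,0,-55],[0,0,0.3]],[0,[0,0,-55],[0,0,0.3]]]'
python3 - <<'E'
import h; h.use_avg(3); print(h.tool()[0], h.delta([647,-178,237],0.24), h.ctrl.state()['ft_torque'])
c=h.shot('top'); h.save(c,'t3.png',(195,125,255,185),8)
E
```

```text
time_s: 11.52
ee_pos: [666.8, 50.6, 237.8]
ee_rot: [-3.142, -0.001, 3.11]
ft_force: [0.1, 0.1, -1.7]
grip_width: 0.292
finger_force: 49.9
spread [0.15 0.04 0.42]
[666.57428289  50.64944623 237.26164441] (array([  12.4, -229.2,    0.3]), array([-1.000e-03, -1.000e-03,  1.299e+00])) [ 0.03477843  0.00793025 -0.03608967]
```

```bash
python3 -m inch '[[0,[12.4,-229.2,0],[0,0,1.299]],[0,[12.4,-229.2,0],[0,0,1.299]],[0,[12.4,-229.2,0],[0,0,1.299]],[0,[12.4,-229.2,0],[0,0,1.299]],[0,[12.4,-229.2,0],[0,0,1.299]],[0,[12.4,-229.2,0],[0,0,1.299]],[0,[12.4,-229.2,0],[0,0,1.299]],[0,[12.4,-229.2,0],[0,0,1.299]]]'
python3 - <<'E'
import h; h.use_avg(3); print(h.tool()[0], h.delta([647,-178,135],0.24))
c=h.shot('top'); h.save(c,'t3.png',(195,125,255,185),8)
E
```

```text
time_s: 12.72
ee_pos: [647.3, -177.7, 237.3]
ee_rot: [-3.14, -0.0, 1.813]
ft_force: [-0.5, 0.0, -1.7]
grip_width: 0.296
finger_force: 49.9
spread [0.04 0.02 0.11]
[ 647.33146886 -177.71947478  237.42650768] (array([ -0.2,  -0.3, 102.4]), array([-0.001, -0.   ,  0.003]))
```

View pics/t3.png

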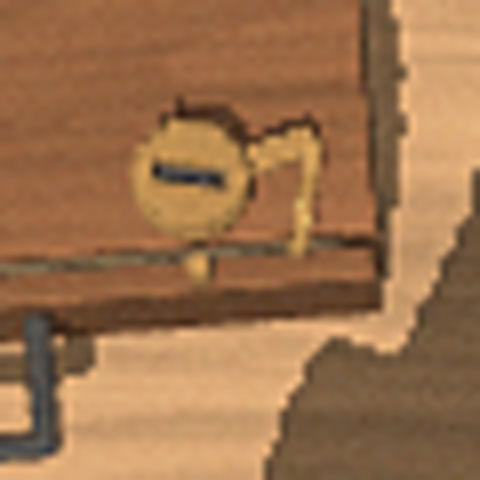

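The catch is fully open: the slot (155–222, 170–182) runs across the chest and the hook at (300,190) is swung aside. Now the screwdriver goes back into its stand.

```bash
python3 -m inch '[[0,[0,0,45],[0,0,0]],[0,[0,0,90],[0,0,0]],[0,[0,0,110],[0,0,0]],[0,[0,0,130],[0,0,0]],[0,[0,0,145],[0,0,0]],[0,[0,0,155],[0,0,0]],[0,[0,0,159],[0,0,0]],[0,[0,0,159],[0,0,0]]]'; python3 -c "
from h import *
s=ctrl.state();print(s['ft_force'],s['ft_torque'])"
```

```text
time_s: 13.92
ee_pos: [647.8, -178.0, 79.3]
ee_rot: [3.141, 0.0, 1.811]
ft_force: [-0.3, 0.3, -1.1]
grip_width: 0.296
finger_force: 49.9
[-0.27084486  0.34545953 -1.1428571 ] [-0.07311158  0.06214216  0.02860534]
```

```bash
python3 -m inch '[[0,[0,0,1],[0,0,0]],[0,[0,0,2],[0,0,0]],[0,[0,0,2],[0,0,0]]]' | grep -E "pos|force"; python3 -m inch '[[0,[0,0,1],[0,0,0]],[0,[0,0,1],[0,0,0]],[50,[0,0,1],[0,0,0]],[60,[0,0,1],[0,0,0]],[60,[0,0,1],[0,0,0]],[60,[0,0,1],[0,0,0]]]'; python3 -m inch '[[60,[0,0,-40],[0,0,0]],[60,[0,0,-80],[0,0,0]],[60,[0,0,-130],[0,0,0]],[60,[0,0,-180],[0,0,0]],[60,[0,0,-180],[0,0,0]]]'
python3 - <<'E'
import h; h.use_avg(3); print(h.tool()[0])
E
```

```text
ee_pos: [648.0, -178.0, 77.9]
ft_force: [-0.2, -0.0, 2.7]
finger_force: 49.9
time_s: 15.05
ee_pos: [647.5, -177.9, 75.7]
ee_rot: [-3.141, -0.0, 1.811]
ft_force: [0.1, -0.0, -0.3]
grip_width: 0.577
finger_force: 0.0
time_s: 15.68
ee_pos: [649.7, -179.1, 261.3]
ee_rot: [3.133, 0.004, 1.811]
ft_force: [0.1, 0.2, -0.6]
grip_width: 0.602
finger_force: 0.0
spread [0.87 0.45 2.14]
[ 648.58256976 -178.5551028   258.52039621]
```

Run:
```python
import h; h.use_avg(2); print(h.tool()[0], h.delta([575,152.4,190],0.105), h.delta([575,152.4,50],0.105))
```

```text
spread [0.11 0.07 0.32]
[ 646.92335936 -177.55406009  254.45759092] (array([337.5,   8.7,  64.8]), array([-0.002, -0.001,  0.135])) (array([337.4,   9. , 204.8]), array([-0.002, -0.001,  0.135]))
```

```bash
python3 -m inch '[[42,[337,9,65],[0,0,0.135]],[42,[337,9,65],[0,0,0.135]],[42,[337,9,65],[0,0,0.135]],[42,[337,9,65],[0,0,0.135]],[42,[337,9,65],[0,0,0.135]],[42,[337,9,65],[0,0,0.135]],[42,[337,9,65],[0,0,0.135]],[42,[337,9,65],[0,0,0.135]]]'
python3 - <<'E'
import h; h.use_avg(3); print(h.tool()[0], h.delta([575,152.4,50],0.105))
c=h.shot('wrist'); h.save(c,'w3.png',s=1.2)
E
```

```text
time_s: 16.92
ee_pos: [576.2, 149.9, 190.4]
ee_rot: [-3.141, 0.001, 1.674]
ft_force: [-0.2, -0.3, -0.5]
grip_width: 0.416
finger_force: 0.0
spread [0.22 0.31 0.24]
[576.47117307 149.50082671 190.69225054] (array([  3.2,  -1.1, 140.7]), array([-0.   ,  0.001, -0.002]))
```

View pics/w3.png

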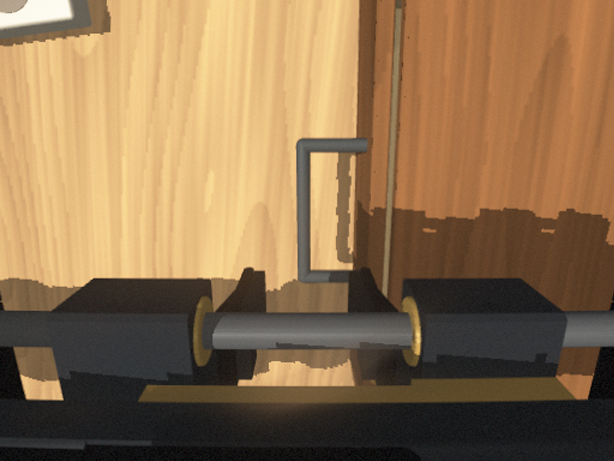

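Run:
```python
import h; c=h.shot('wrist')
import numpy as np
P=h.plane(c,np.array([[303,150],[305,270]])/1.2,65); print(P); print(np.arctan2(P[1,0]-P[0,0],P[0,1]-P[1,1]), h.delta(P.mean(0)))
```

```text
[[569.040768   198.92699268  65.        ]
 [579.73193994 107.74468693  65.        ]]
0.11671759235351548 (array([  3.5,  -2. , 126.2]), array([0., 0., 0.]))
```

The bar is at (303,150)–(305,270), which gives (574.4,153.3), in agreement with the chest geometry. I'll go down, pinch it and pull.

```bash
python3 -m inch '[[42,[3,-1.5,50],[0,0,0]],[42,[3,-1.5,90],[0,0,0]],[42,[3,-1.5,120],[0,0,0]],[42,[3,-1.5,140],[0,0,0]],[42,[3,-1.5,140],[0,0,0]],[0,[3,-1.5,140],[0,0,0]],[0,[3,-1.5,140],[0,0,0]],[0,[3,-1.5,140],[0,0,0]]]' 25; python3 -m inch '[[0,[0,-20,0],[0,0,0]],[0,[0,-40,0],[0,0,0]],[0,[0,-60,0],[0,0,0]],[0,[0,-80,0],[0,0,0]],[0,[0,-100,0],[0,0,0]],[0,[0,-120,0],[0,0,0]],[0,[0,-135,0],[0,0,0]],[0,[0,-135,0],[0,0,0]]]'
```

```text
time_s: 18.18
ee_pos: [575.0, 154.6, 52.0]
ee_rot: [3.14, -0.001, 1.676]
ft_force: [-0.2, -0.1, 0.6]
grip_width: 0.17
finger_force: 0.0
time_s: 19.18
ee_pos: [439.8, 140.0, 52.2]
ee_rot: [3.141, -0.001, 1.676]
ft_force: [-0.8, -2.9, 8.8]
grip_width: 0.102
finger_force: 25.0
```

```bash
python3 -m inch '[[0,[0,-3,0],[0,0,0]],[0,[0,-6,0],[0,0,0]],[0,[0,-8,0],[0,0,0]],[0,[0,-8,0],[0,0,0]],[0,[0,-8,0],[0,0,0]]]'
```

```text
time_s: 19.8
ee_pos: [434.6, 139.5, 52.2]
ee_rot: [3.137, -0.001, 1.675]
ft_force: [4.7, -1.6, 5.0]
grip_width: 0.101
finger_force: 25.0
```

```bash
python3 -m inch '[[42,[0,0,0],[0,0,0]],[42,[0,0,0],[0,0,0]],[42,[0,0,0],[0,0,0]],[42,[0,0,-60],[0,0,0]],[42,[0,0,-120],[0,0,0]],[42,[0,0,-160],[0,0,0]],[42,[0,0,-160],[0,0,0]]]'
python3 - <<'E'
import h; h.use_avg(2); print(h.tool()[0], h.delta([456,-240,210],0.105))
E
```

```text
time_s: 20.68
ee_pos: [433.6, 140.4, 213.9]
ee_rot: [3.137, -0.003, 1.676]
ft_force: [0.5, 0.1, -0.8]
grip_width: 0.421
finger_force: 0.0
spread [0.64 0.28 1.13]
[432.9280731  140.0811138  212.80513254] (array([-380.4,  -17.1,    2. ]), array([ 0.003, -0.002,  0.   ]))
```

```bash
python3 -m inch '[[80,[-380,-17,0],[0,0,0]],[80,[-380,-17,0],[0,0,0]],[80,[-380,-17,0],[0,0,0]],[80,[-380,-17,0],[0,0,0]],[80,[-380,-17,0],[0,0,0]],[80,[-380,-17,0],[0,0,0]],[80,[-380,-17,0],[0,0,0]],[80,[-380,-17,0],[0,0,0]]]'
cat > blk.py <<'E'
from h import *
c=shot('wrist'); 
def blocks(c,zt=30):
    hsv=cv2.cvtColor(c['pixels'],cv2.COLOR_RGB2HSV); m=(hsv[...,2]<75).astype(np.uint8); m[215:]=0
    out=[]
    for k in cv2.findContours(m,0,1)[0]:
        a=cv2.contourArea(k)
        if a<400: continue
        h=cv2.convexHull(k); ap=cv2.approxPolyDP(h,4,True)[:,0]
        r=cv2.minAreaRect(k); P=plane(c,cv2.boxPoints(r),zt); e=[P[1]-P[0],P[2]-P[1]]; L=[np.hypot(*x[:2]) for x in e]; d=e[int(L[1]>L[0])]
        print('area',a,'px',np.round(r[0],0),'ctr',P.mean(0).round(1),'LW',np.round(L,1),'yaw',round(np.arctan2(d[1],d[0]),3)); print('hull',ap.tolist(), plane(c,ap.astype(float),zt)[:,:2].round(0).tolist())
if __name__=='__main__': 
    blocks(c); print(tool()[0])
E
python3 blk.py
python3 - <<'E'
from h import *
c=shot('wrist'); save(c,'w4.png')
t=shot('top'); save(t,'t4.png',(100,80,420,280),2.4)
E
```

```text
time_s: 21.78
ee_pos: [454.1, -239.5, 209.3]
ee_rot: [-3.138, -0.001, 1.675]
ft_force: [-0.1, 1.0, -0.2]
grip_width: 0.798
finger_force: 0.0
area 1589.5 px [486. 138.] ctr [ 688.7 -182.1   30. ] LW [54.3 43.7] yaw 0.117
hull [[460, 123], [510, 120], [511, 159], [461, 147]] [[657.0, -169.0], [709.0, -160.0], [723.0, -200.0], [665.0, -193.0]]
area 1228.0 px [420. 125.] ctr [ 615.4 -176.2   30. ] LW [54.3 27. ] yaw 1.345
hull [[420, 94], [440, 107], [419, 153], [397, 144]] [[609.0, -146.0], [632.0, -156.0], [622.0, -205.0], [596.0, -198.0]]
area 3275.0 px [268.  77.] ctr [ 455.4 -147.5   30. ] LW [78.6 39.7] yaw 0.381
hull [[301, 48], [308, 87], [234, 106], [224, 70]] [[485.0, -117.0], [496.0, -152.0], [425.0, -178.0], [413.0, -145.0]]
[ 454.57784124 -238.5107828   209.54715327]
```

View pics/w4.png

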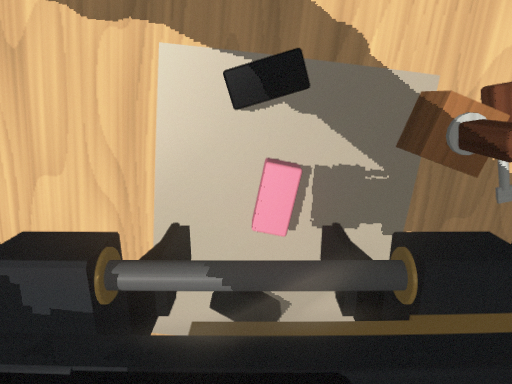

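View pics/t4.png

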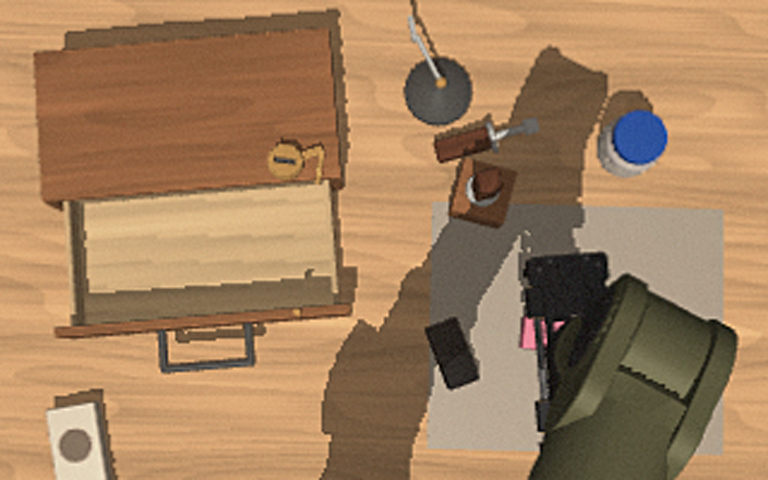

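The drawer is fully out, its interior spanning (75–340, 195–315), the screwdriver is back in its stand at (487,185), and block L is at (267,78) in the wrist view. Next I'll pick block L.

Run:
```python
import h; h.use_avg(2); print(h.tool()[0], h.delta([455.5,-147.5,6],-1.19))
```

```text
spread [0.07 0.08 0.14]
[ 455.2106446  -238.16628012  210.29322739] (array([ 89.8,  10.3, 204.4]), array([-2.000e-03, -1.000e-03,  1.298e+00]))
```

```bash
python3 -m inch '[[80,[90,10,50],[0,0,1.298]],[80,[90,10,100],[0,0,1.298]],[80,[90,10,130],[0,0,1.298]],[80,[90,10,150],[0,0,1.298]],[80,[90,10,150],[0,0,1.298]],[80,[90,10,150],[0,0,1.298]],[80,[90,10,150],[0,0,1.298]],[80,[90,10,150],[0,0,1.298]]]' | grep -E "pos|rot"
python3 - <<'E'
import h; h.use_avg(2); print(h.delta([455.5,-147.5,6],-1.19))
E
```

```text
ee_pos: [455.8, -148.7, 61.0]
ee_rot: [-3.141, -0.0, 0.381]
spread [0.02 0.07 0.01]
(array([ 0.2, -1.2, 55. ]), array([-0., -0.,  0.]))
```

```bash
python3 -m inch '[[80,[0,-1,30],[0,0,0]],[80,[0,-1,54],[0,0,0]],[80,[0,-1,54],[0,0,0]],[0,[0,-1,54],[0,0,0]],[0,[0,-1,54],[0,0,0]],[0,[0,-1,54],[0,0,0]],[0,[0,-1,54],[0,0,0]]]' 20; python3 -m inch '[[0,[0,0,-40],[0,0,0]],[0,[0,0,-100],[0,0,0]],[0,[0,0,-160],[0,0,0]],[0,[0,0,-160],[0,0,0]],[0,[0,0,-160],[0,0,0]]]'
python3 - <<'E'
import h; h.use_avg(2); print(h.tool()[0], h.delta([559.6,221.2,165],-1.466))
E
```

```text
time_s: 24.0
ee_pos: [455.6, -148.6, 7.4]
ee_rot: [-3.141, -0.001, 0.378]
ft_force: [-0.5, 0.4, 2.9]
grip_width: 0.46
finger_force: 20.0
time_s: 24.62
ee_pos: [454.8, -148.4, 166.4]
ee_rot: [-3.14, -0.0, 0.378]
ft_force: [-0.4, 0.1, -2.0]
grip_width: 0.457
finger_force: 20.0
spread [0.3  0.02 0.36]
[ 454.47180917 -148.38002031  166.07318832] (array([ 234.2, -304.7,    1.2]), array([-0.001,  0.001,  0.273]))
```

```bash
python3 -m inch '[[0,[234,-305,0],[0,0,0.273]],[0,[234,-305,0],[0,0,0.273]],[0,[234,-305,0],[0,0,0.273]],[0,[234,-305,0],[0,0,0.273]],[0,[234,-305,0],[0,0,0.273]],[0,[234,-305,0],[0,0,0.273]],[0,[234,-305,0],[0,0,0.273]],[0,[234,-305,0],[0,0,0.273]]]' | grep -E "pos|rot|width"
python3 - <<'E'
import h; h.use_avg(2); print(h.delta([559.6,221.2,25],-1.466))
E
```

```text
ee_pos: [559.3, 221.1, 164.6]
ee_rot: [3.138, 0.003, 0.106]
grip_width: 0.455
spread [0.16 0.97 0.33]
(array([  0.6,  -1.5, 139.9]), array([0.003, 0.003, 0.   ]))
```

```bash
python3 -m inch '[[0,[0,0,50],[0,0,0]],[0,[0,0,95],[0,0,0]],[0,[0,0,120],[0,0,0]],[0,[0,0,135],[0,0,0]],[0,[0,0,139],[0,0,0]],[0,[0,0,140],[0,0,0]],[0,[0,0,140],[0,0,0]]]'; python3 -m inch '[[70,[0,0,0],[0,0,0]],[70,[0,0,0],[0,0,0]],[70,[0,0,0],[0,0,0]],[70,[0,0,-40],[0,0,0]],[70,[0,0,-100],[0,0,0]],[70,[0,0,-160],[0,0,0]],[70,[0,0,-160],[0,0,0]],[70,[0,0,-160],[0,0,0]]]'
python3 - <<'E'
import h; h.use_avg(2); print(h.delta([450,-300,210],1.114))
t=h.shot('top'); import blk
import numpy as np,cv2
hsv=cv2.cvtColor(t['pixels'],cv2.COLOR_RGB2HSV); m=(hsv[...,2]<45).astype(np.uint8); m[:190]=0; m[270:]=0; m[:,:270]=0
for k in cv2.findContours(m,0,1)[0]:
    if cv2.contourArea(k)>100: r=cv2.minAreaRect(k);print(r,h.plane(t,r[0],30))
E
```

```text
time_s: 26.7
ee_pos: [561.0, 221.3, 28.1]
ee_rot: [-3.141, -0.002, 0.105]
ft_force: [0.2, -0.3, -0.9]
grip_width: 0.453
finger_force: 20.0
time_s: 27.7
ee_pos: [559.9, 221.1, 186.7]
ee_rot: [-3.141, 0.0, 0.105]
ft_force: [-0.9, -0.5, -0.9]
grip_width: 0.702
finger_force: 0.0
spread [0.28 0.1  0.5 ]
(array([-163.6,  506.6,  -23.6]), array([0.   , 0.001, 0.562]))
((379.6030578613281, 227.05422973632812), (14.997036933898926, 28.131088256835938), 27.758541107177734) [[ 461.8327665  -410.57570577   30.        ]]
```

Run:
```python
import h; h.use_avg(2); print(h.delta([381,-371,195],1.114))
```

```text
spread [0.12 0.   0.14]
(array([-239.3,  569.8,   -8.3]), array([0.002, 0.002, 0.562]))
```

```bash
python3 -m inch '[[80,[-239,570,0],[0,0,0]],[80,[-239,570,0],[0,0,0.562]],[80,[-239,570,0],[0,0,0.562]],[80,[-239,570,0],[0,0,0.562]],[80,[-239,570,0],[0,0,0.562]],[80,[-239,570,0],[0,0,0.562]],[80,[-239,570,0],[0,0,0.562]],[80,[-239,570,0],[0,0,0.562]]]' >/dev/null; python3 -c "
import h;h.use_avg(2);print(h.tool()[0],h.delta([381,-371,195],1.114))"
```

```text
spread [1.96 4.78 0.31]
[ 413.27415056 -264.11886411  187.13865567] (array([ 18.8, 110.1,  -7.8]), array([ 0.001, -0.001, -0.006]))
```

```bash
python3 -m inch '[[80,[20,107,0],[0,0,0]],[80,[20,107,0],[0,0,0]],[80,[20,107,0],[0,0,0]],[80,[20,107,0],[0,0,0]]]' >/dev/null; python3 -c "
import h;h.use_avg(2);print(h.tool()[0])
import blk;blk.blocks(blk.c)"
```

```text
spread [0.35 0.38 0.07]
[ 387.20789777 -361.59646484  186.49802946]
area 3738.5 px [272.  80.] ctr [ 459.  -414.8   30. ] LW [39.1 79.2] yaw 2.714
hull [[292, 36], [290, 123], [252, 124], [250, 38]] [[486.0, -447.0], [417.0, -414.0], [432.0, -381.0], [501.0, -413.0]]
```

Run:
```python
import h; h.use_avg(2); print(h.delta([459.5,-414,6],-1.998))
```

```text
spread [0.   0.05 0.04]
(array([ 87.5,  16.6, 180.9]), array([-0.002, -0.   , -0.027]))
```

```bash
python3 -m inch '[[80,[40,8,50],[0,0,-0.027]],[80,[87,16.6,100],[0,0,-0.027]],[80,[87.5,16.6,125],[0,0,-0.027]],[80,[87.5,16.6,150],[0,0,-0.027]],[80,[87.5,16.6,180],[0,0,-0.027]],[80,[87.5,16.6,180],[0,0,-0.027]],[80,[87.5,16.6,180],[0,0,-0.027]]]' |grep pos; python3 -m inch '[[0,[0,0,0],[0,0,0]],[0,[0,0,0],[0,0,0]],[0,[0,0,0],[0,0,0]],[0,[0,0,0],[0,0,0]],[0,[0,0,0],[0,0,0]]]' 20; python3 -m inch '[[0,[0,0,-40],[0,0,0]],[0,[0,0,-100],[0,0,0]],[0,[0,0,-160],[0,0,0]],[0,[0,0,-160],[0,0,0]],[0,[0,0,-160],[0,0,0]]]'
python3 - <<'E'
import h; h.use_avg(2); print(h.tool()[0], h.delta([567.9,141.7,165],-1.466))
E
```

```text
ee_pos: [459.1, -416.2, 8.2]
time_s: 31.35
ee_pos: [458.4, -416.0, 7.2]
ee_rot: [-3.141, -0.0, -0.43]
ft_force: [-0.4, 1.9, 2.7]
grip_width: 0.455
finger_force: 20.0
time_s: 31.98
ee_pos: [457.8, -415.6, 166.1]
ee_rot: [-3.141, 0.001, -0.43]
ft_force: [0.1, 1.4, -1.0]
grip_width: 0.46
finger_force: 20.0
spread [0.17 0.2  0.41]
[ 457.62984785 -415.44978856  165.72249881] (array([-132.1, -552.4,    1.4]), array([-0.001,  0.001, -0.535]))
```

```bash
python3 -m inch '[[0,[-132,-552,0],[0,0,-0.535]],[0,[-132,-552,0],[0,0,-0.535]],[0,[-132,-552,0],[0,0,-0.535]],[0,[-132,-552,0],[0,0,-0.535]],[0,[-132,-552,0],[0,0,-0.535]],[0,[-132,-552,0],[0,0,-0.535]],[0,[-132,-552,0],[0,0,-0.535]],[0,[-132,-552,0],[0,0,-0.535]]]' | grep pos;  python3 - <<'E'
import h; h.use_avg(2); print(h.tool()[0], h.delta([567.9,141.7,165],-1.466))
E
```

```text
ee_pos: [554.3, 76.4, 165.6]
spread [0.39 5.99 0.32]
[554.72521093  82.37411396 165.2489981 ] (array([ 19.7, -57.5,   0.3]), array([-0.002,  0.002,  0.007]))
```

```bash
python3 -m inch '[[0,[19,-51,0],[0,0,0]],[0,[19,-51,0],[0,0,0]],[0,[19,-51,0],[0,0,0]],[0,[19,-51,0],[0,0,0]],[0,[19,-51,0],[0,0,0]]]' | grep pos;  python3 - <<'E'
import h; h.use_avg(2); print(h.tool()[0], h.delta([567.9,141.7,25],-1.466))
E
```

```text
ee_pos: [568.6, 125.8, 166.9]
spread [0.04 0.15 0.06]
[568.63584286 125.95134143 166.97576141] (array([  0.9, -15.7, 142. ]), array([-0.   ,  0.   , -0.002]))
```

```bash
python3 -m inch '[[0,[1,-12,50],[0,0,0]],[0,[1,-12,90],[0,0,0]],[0,[1,-12,120],[0,0,0]],[0,[1,-12,136],[0,0,0]],[0,[1,-12,141],[0,0,0]],[0,[1,-12,142],[0,0,0]],[0,[1,-12,142.5],[0,0,0]],[0,[1,-12,142.5],[0,0,0]]]'; python3 -m inch '[[66,[0,0,0],[0,0,0]],[66,[0,0,0],[0,0,0]],[66,[0,0,0],[0,0,0]],[66,[0,0,-40],[0,0,0]],[66,[0,0,-100],[0,0,0]],[66,[0,0,-165],[0,0,0]],[66,[0,0,-165],[0,0,0]],[66,[0,0,-165],[0,0,0]]]'
python3 - <<'E'
import h; h.use_avg(2); print(h.tool()[0], h.delta([435.5,139,190],0.105))
E
```

```text
time_s: 34.9
ee_pos: [569.1, 139.3, 25.3]
ee_rot: [-3.141, -0.001, 0.105]
ft_force: [-0.2, -0.4, -1.0]
grip_width: 0.461
finger_force: 20.0
time_s: 35.9
ee_pos: [568.3, 139.2, 189.4]
ee_rot: [-3.141, -0.0, 0.105]
ft_force: [-0.7, 0.2, -0.4]
grip_width: 0.662
finger_force: 0.0
spread [0.32 0.06 0.52]
[567.95411474 139.16645434 188.85479761] (array([-131.7,  -13.7,   -1. ]), array([0.000e+00, 1.000e-03, 1.571e+00]))
```

```bash
python3 -m inch '[[42,[-131.7,-13.7,0],[0,0,-1.571]],[42,[-131.7,-13.7,0],[0,0,-1.571]],[42,[-131.7,-13.7,0],[0,0,-1.571]],[42,[-131.7,-13.7,0],[0,0,-1.571]],[42,[-131.7,-13.7,0],[0,0,-1.571]],[42,[-131.7,-13.7,0],[0,0,-1.571]],[42,[-131.7,-13.7,0],[0,0,-1.571]],[42,[-131.7,-13.7,0],[0,0,-1.571]]]' | grep pos
python3 - <<'E'
import h,numpy as np,cv2; h.use_avg(3); print(h.tool()[0], h.delta([435.5,139,51],0.105))
t=h.shot('top')['pixels'][:,:,::-1]; s=h.shot('side')['pixels'][:,:,::-1]
a=cv2.resize(t[100:260,90:310],(440,320),interpolation=2); b=cv2.resize(t,(400,300)); c=cv2.resize(s,(400,280))
im=np.zeros((600,800,3),np.uint8); im[:320,:440]=a; im[:270,440:]=cv2.resize(t,(360,270)); im[320:,:360]=cv2.resize(s,(360,280)); w=h.shot('wrist')['pixels'][:,:,::-1]; im[320:,400:770]=cv2.resize(w,(370,280)); cv2.imwrite('pics/mix.png',im)
E
```

```text
ee_pos: [435.1, 138.5, 188.1]
spread [0.04 0.08 0.07]
[435.06863433 138.52080909 188.13007246] (array([  0.7,   0.7, 137.1]), array([-0.002,  0.002, -0.065]))
```

View pics/mix.png

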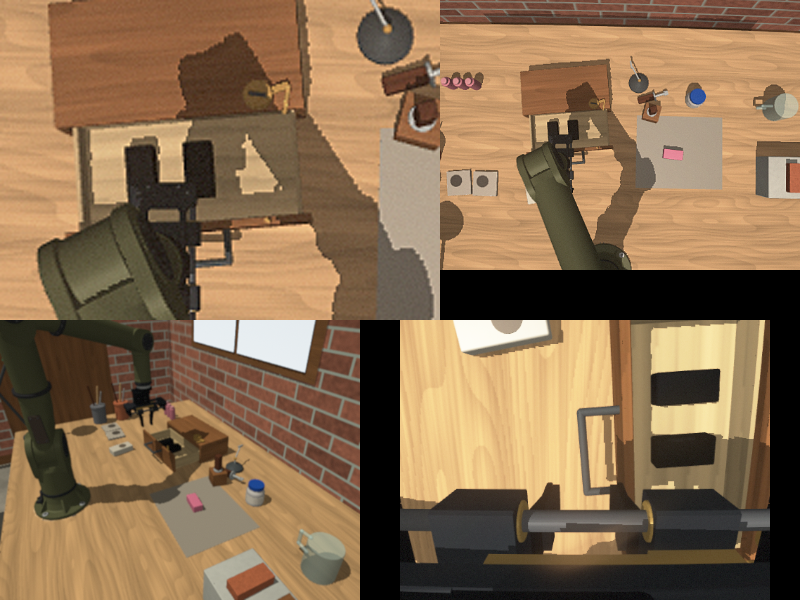

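The wrist view shows both blocks flat on the drawer floor at (685,387) and (683,450), and no other black block is on the bench. Now I'll push the drawer home by its handle.

```bash
python3 -m inch '[[42,[0.7,0.7,50],[0,0,-0.065]],[42,[0.7,0.7,90],[0,0,-0.065]],[42,[0.7,0.7,120],[0,0,-0.065]],[42,[0.7,0.7,137],[0,0,-0.065]],[42,[0.7,0.7,137],[0,0,-0.065]],[0,[0.7,0.7,137],[0,0,-0.065]],[0,[0.7,0.7,137],[0,0,-0.065]],[0,[0.7,0.7,137],[0,0,-0.065]]]' 25;python3 -m inch '[[0,[0,0,0],[0,0,0]],[0,[0,15,0],[0,0,0]],[0,[0,35,0],[0,0,0]],[0,[0,55,0],[0,0,0]],[0,[0,75,0],[0,0,0]],[0,[0,95,0],[0,0,0]],[0,[0,115,0],[0,0,0]],[0,[0,130,0],[0,0,0]]]'; python3 -m inch '[[0,[0,4,0],[0,0,0]],[0,[0,8,0],[0,0,0]],[0,[0,10,0],[0,0,0]],[0,[0,10,0],[0,0,0]],[0,[0,10,0],[0,0,0]]]'
```

```text
time_s: 38.3
ee_pos: [437.0, 140.0, 53.1]
ee_rot: [3.141, -0.001, 1.67]
ft_force: [-5.1, -0.4, 3.2]
grip_width: 0.169
finger_force: 2.0
time_s: 39.3
ee_pos: [566.8, 153.9, 52.9]
ee_rot: [-3.142, -0.002, 1.671]
ft_force: [-2.1, 2.0, 5.9]
grip_width: 0.106
finger_force: 25.0
time_s: 39.92
ee_pos: [573.8, 154.7, 52.8]
ee_rot: [-3.137, -0.003, 1.671]
ft_force: [-6.4, 2.4, 9.8]
grip_width: 0.108
finger_force: 25.0
```

```bash
python3 -m inch '[[0,[0,2,0],[0,0,0]],[0,[0,4,0],[0,0,0]],[0,[0,4,0],[0,0,0]]]' | grep -E "pos|ft"; python3 -m inch '[[42,[0,3,0],[0,0,0]],[42,[0,0,0],[0,0,0]],[42,[0,0,0],[0,0,0]],[42,[0,0,-60],[0,0,0]],[42,[0,0,-120],[0,0,0]],[60,[0,0,-200],[0,0,0]],[60,[0,0,-200],[0,0,0]],[60,[0,0,-200],[0,0,0]]]' | grep pos
python3 - <<'E'
import h; h.use_avg(3); print(h.tool()[0], h.delta([647.3,-178,255],0.24))
E
```

```text
ee_pos: [573.8, 154.7, 52.6]
ft_force: [-17.5, 1.6, 19.4]
ee_pos: [580.8, 153.7, 253.2]
spread [0.66 0.04 1.07]
[579.88775941 153.68258567 251.7468904 ] (array([-336.7,   34.4,   -3.2]), array([-0.   ,  0.   , -0.141]))
```

Home: hard stop at 573.8 with the force rising. Now for the screwdriver again.

```bash
python3 -m inch '[[60,[-337,34,0],[0,0,-0.141]],[60,[-337,34,0],[0,0,-0.141]],[60,[-337,34,0],[0,0,-0.141]],[60,[-337,34,0],[0,0,-0.141]],[60,[-337,34,0],[0,0,-0.141]],[60,[-337,34,0],[0,0,-0.141]],[60,[-337,34,0],[0,0,-0.141]],[60,[-337,34,0],[0,0,-0.141]]]' | grep pos
python3 - <<'E'
import h; h.use_avg(3); print(h.tool()[0], h.delta([647.3,-178,77],0.24))
E
```

```text
ee_pos: [647.0, -176.5, 250.9]
spread [0.18 0.37 0.31]
[ 647.2061669  -176.03319938  251.2675837 ] (array([ -2.2,  -0.2, 174.3]), array([-0.001, -0.002,  0.002]))
```

```bash
python3 -m inch '[[60,[-2,0,50],[0,0,0]],[60,[-2,0,90],[0,0,0]],[60,[-2,0,130],[0,0,0]],[60,[-2,0,165],[0,0,0]],[60,[-2,0,175],[0,0,0]],[60,[-2,0,175],[0,0,0]]]' | grep pos; python3 -m inch '[[0,[0,0,0],[0,0,0]],[0,[0,0,0],[0,0,0]],[0,[0,0,0],[0,0,0]],[0,[0,0,0],[0,0,0]],[0,[0,0,0],[0,0,0]]]' 50; python3 -m inch '[[0,[0,0,-20],[0,0,0]],[0,[0,0,-60],[0,0,0]],[0,[0,0,-110],[0,0,0]],[0,[0,0,-160],[0,0,0]],[0,[0,0,-160],[0,0,0]],[0,[0,0,-160],[0,0,0]]]'
python3 - <<'E'
import h; h.use_avg(3); print(h.tool()[0], h.delta([667.1,50.5,235],1.455))
E
```

```text
ee_pos: [647.9, -179.2, 77.7]
time_s: 43.98
ee_pos: [648.1, -180.2, 78.1]
ee_rot: [3.141, 0.0, 1.811]
ft_force: [-0.7, 0.2, 3.6]
grip_width: 0.299
finger_force: 50.0
time_s: 44.72
ee_pos: [647.3, -179.9, 237.3]
ee_rot: [-3.141, -0.001, 1.811]
ft_force: [-0.1, 0.9, -2.0]
grip_width: 0.296
finger_force: 50.0
spread [0.18 0.19 0.6 ]
[ 647.01067544 -179.64075508  236.50114139] (array([218.8,  74.2,   1.7]), array([-0.   , -0.002, -1.215]))
```

```bash
python3 -m inch '[[0,[219,74,0],[0,0,-1.215]],[0,[219,74,0],[0,0,-1.215]],[0,[219,74,0],[0,0,-1.215]],[0,[219,74,0],[0,0,-1.215]],[0,[219,74,0],[0,0,-1.215]],[0,[219,74,0],[0,0,-1.215]],[0,[219,74,0],[0,0,-1.215]],[0,[219,74,0],[0,0,-1.215]]]' | grep pos
python3 - <<'E'
import h,pickle,cv2,numpy as np; h.use_avg(3); print(h.tool()[0], h.delta([667.1,50.5,195],1.455))
c=h.shot('wrist'); pickle.dump(c,open('w5.pkl','wb'))
for d in (pickle.load(open('w2.pkl','rb')),c):
    hs=cv2.cvtColor(d['pixels'],cv2.COLOR_RGB2HSV).astype(int)
    for u in(246,256,266): print(u,hs[184:216:1,u,1].tolist())
    r=205; print('row',hs[r,215:300,1].tolist())
E
```

```text
ee_pos: [666.9, 50.3, 236.3]
spread [0.09 0.04 0.16]
[666.98121348  50.2178818  236.44121113] (array([-0.2,  0.3, 41.4]), array([-0.   , -0.002, -0.002]))
246 [110, 117, 118, 114, 102, 100, 101, 103, 102, 106, 101, 32, 30, 20, 19, 19, 21, 23, 21, 23, 24, 23, 23, 23, 23, 39, 84, 128, 129, 131, 117, 132]
256 [115, 114, 119, 115, 115, 118, 106, 105, 102, 73, 33, 27, 23, 23, 22, 22, 25, 24, 23, 26, 24, 24, 26, 24, 25, 44, 106, 118, 126, 126, 116, 128]
266 [110, 117, 114, 115, 114, 98, 100, 99, 98, 100, 101, 58, 29, 27, 21, 20, 25, 20, 19, 19, 23, 21, 18, 21, 21, 41, 124, 126, 131, 128, 128, 126]
row [98, 97, 92, 91, 94, 100, 101, 99, 94, 97, 101, 103, 107, 103, 47, 28, 25, 29, 28, 28, 28, 28, 28, 27, 27, 30, 25, 25, 25, 23, 23, 23, 23, 23, 25, 25, 23, 23, 24, 24, 23, 24, 27, 26, 17, 22, 24, 25, 22, 20, 20, 21, 20, 22, 22, 22, 20, 18, 19, 22, 22, 25, 24, 20, 20, 20, 46, 100, 96, 95, 96, 96, 97, 95, 95, 99, 97, 97, 100, 103, 106, 108, 103, 97, 93]
246 [46, 112, 139, 139, 153, 132, 68, 20, 12, 11, 13, 11, 16, 17, 15, 13, 15, 13, 11, 11, 13, 32, 131, 122, 129, 124, 129, 129, 141, 133, 120, 122]
256 [52, 119, 144, 142, 93, 28, 17, 14, 13, 14, 13, 15, 12, 13, 12, 15, 13, 13, 13, 15, 15, 33, 143, 131, 147, 131, 147, 111, 135, 128, 134, 126]
266 [50, 115, 144, 141, 151, 148, 89, 19, 20, 12, 14, 17, 11, 13, 17, 15, 11, 13, 15, 15, 15, 26, 137, 129, 129, 129, 145, 122, 126, 124, 118, 117]
row [144, 145, 152, 143, 147, 144, 144, 139, 137, 144, 115, 46, 24, 22, 21, 19, 20, 16, 17, 15, 13, 22, 30, 35, 38, 35, 38, 37, 35, 34, 35, 32, 29, 32, 30, 32, 31, 30, 30, 28, 29, 33, 31, 27, 31, 39, 30, 31, 33, 36, 31, 26, 33, 30, 35, 27, 35, 37, 32, 19, 15, 17, 15, 17, 13, 19, 18, 18, 17, 17, 81, 151, 154, 147, 153, 146, 147, 150, 147, 149, 150, 148, 148, 146, 148]
```

Run:
```python
import h; h.use_avg(2); print(h.delta([670.8,51.6,195],1.455))
```

```text
spread [0.03 0.01 0.07]
(array([-3.3,  1.8, 42.1]), array([-0.   , -0.001, -0.001]))
```

```bash
python3 -m inch '[[0,[-3.3,1.8,20],[0,0,0]],[0,[-3.3,1.8,36],[0,0,0]],[0,[-3.3,1.8,40],[0,0,0]],[0,[-3.3,1.8,44],[0,0,0]],[0,[-3.3,1.8,44],[0,0,0]]]'|grep -E "pos|ft"; python3 -m inch '[[0,[0,0,3],[0,0,0]],[0,[0,0,5],[0,0,0]],[0,[0,0,7],[0,0,0]],[0,[0,0,7],[0,0,0]]]'|grep -E "pos|ft"
```

```text
ee_pos: [671.0, 51.6, 193.5]
ft_force: [-0.5, -0.7, -1.3]
ee_pos: [670.8, 51.7, 186.3]
ft_force: [0.7, 0.2, -1.4]
```

```bash
python3 -m inch '[[0,[0,0,2],[0,0,0]],[0,[0,0,3],[0,0,0]],[0,[0,0,3],[0,0,0]]]'|grep -E "pos|ft"; python3 -m inch '[[0,[0,0,0],[0,0,0.17]],[0,[0,0,0],[0,0,0.34]],[0,[0,0,0],[0,0,0.51]],[0,[0,0,0],[0,0,0.68]],[0,[0,0,0],[0,0,0.85]],[0,[0,0,0],[0,0,1.0]],[0,[0,0,0],[0,0,1.1]],[0,[0,0,0],[0,0,1.1]]]'; python3 -c "
from h import *
s=ctrl.state();print(s['ft_force'],s['ft_torque'])"
```

```text
ee_pos: [670.9, 51.7, 183.4]
ft_force: [0.2, -0.5, -1.1]
time_s: 48.68
ee_pos: [669.6, 49.4, 183.4]
ee_rot: [-3.138, 0.002, 1.924]
ft_force: [-2.9, -3.0, 0.1]
grip_width: 0.292
finger_force: 50.0
[-2.90257006 -2.95899514  0.08434403] [-1.11636292  1.10507397  0.09745569]
```

```bash
python3 -m inch '[[0,[-0.5,-2,0],[0,0,0.15]],[0,[-0.5,-2.5,0],[0,0,0.3]],[0,[-0.5,-2.5,0],[0,0,0.38]],[0,[-0.5,-2.5,0],[0,0,0.38]]]' | grep -E "pos|rot|ft"; python3 -c "
from h import *
s=ctrl.state();print(s['ft_force'],s['ft_torque'])"; for i in 1 2 3; do python3 -m inch '[[0,[0,0,0],[0,0,0.05]],[0,[0,0,0],[0,0,0.05]]]' | grep rot; python3 -c "
from h import *
s=ctrl.state();print(s['ft_force'],s['ft_torque'])"; done
```

```text
ee_pos: [668.1, 48.6, 183.4]
ee_rot: [-3.14, 0.002, 1.546]
ft_force: [-2.6, -4.2, -0.5]
[-2.56790529 -4.1512833  -0.50344843] [-1.30965566  0.97599088  0.08097047]
ee_rot: [-3.14, 0.002, 1.497]
[-2.62768174 -3.4517641  -0.937609  ] [-1.40698588  1.13714203  0.11354976]
ee_rot: [-3.14, 0.002, 1.447]
[-3.18099634 -4.12506948 -0.62755978] [-1.3861761   1.29873838  0.12749173]
ee_rot: [-3.139, 0.003, 1.397]
[-4.62942139 -4.86223771 -0.52652075] [-1.42061127  1.43622324  0.17147578]
```

```bash
for i in 1 2 3; do python3 -m inch '[[0,[0,0,0],[0,0,0.05]],[0,[0,0,0],[0,0,0.05]]]' | grep rot; python3 -c "
from h import *
s=ctrl.state();print(s['ft_force'],s['ft_torque'])"; done
```

```text
ee_rot: [-3.139, 0.003, 1.347]
[-5.58221344 -4.67975801 -0.10020498] [-1.40808466  1.5825054   0.39270525]
ee_rot: [-3.139, 0.003, 1.298]
[-4.05578027 -4.70907857  0.0981886 ] [-1.50084032  1.50069307  0.44383523]
ee_rot: [-3.139, 0.003, 1.248]
[-4.54809831 -4.76364015  0.1632737 ] [-1.49030402  1.59717248  0.70850242]
```

```bash
python3 -m inch '[[0,[0,0,0],[0,0,-0.17]],[0,[0,0,0],[0,0,-0.33]],[0,[0,0,-10],[0,0,-0.33]],[0,[0,0,-30],[0,0,-0.33]],[0,[0,0,-55],[0,0,-0.33]],[0,[0,0,-55],[0,0,-0.33]],[0,[0,0,-55],[0,0,-0.33]]]'
python3 - <<'E'
import h; h.use_avg(3); print(h.tool()[0], h.delta([648,-180.5,237],0.24), h.ctrl.state()['ft_torque'])
E
```

```text
time_s: 51.55
ee_pos: [668.8, 51.2, 238.4]
ee_rot: [3.141, -0.001, 1.576]
ft_force: [-0.2, 0.5, -1.5]
grip_width: 0.295
finger_force: 50.0
spread [0.19 0.09 0.38]
[668.5267413   51.05362739 237.92001847] (array([-231.4,  -21.7,    0.8]), array([-0.001, -0.001, -0.235])) [-0.10608146  0.06122558  0.00749402]
```

```bash
python3 -m inch '[[0,[-231,-22,0],[0,0,-0.235]],[0,[-231,-22,0],[0,0,-0.235]],[0,[-231,-22,0],[0,0,-0.235]],[0,[-231,-22,0],[0,0,-0.235]],[0,[-231,-22,0],[0,0,-0.235]],[0,[-231,-22,0],[0,0,-0.235]],[0,[-231,-22,0],[0,0,-0.235]]]' | grep pos
python3 - <<'E'
import h; h.use_avg(3); print(h.tool()[0], h.delta([648,-180.5,80],0.24))
import numpy as np,cv2
c=h.shot('top'); o=h.plane(c,np.array([[218.9,147.4]]),118.5); hs=cv2.cvtColor(c['pixels'],cv2.COLOR_RGB2HSV); H,S,V=[hs[...,i].astype(int) for i in range(3)]
r=c['pixels'][138:164,208:240]; 
m=(hs[138:164,208:240,1]<110)&(hs[138:164,208:240,2]<120)
b=(H[138:164,208:240]>16)&(V[138:164,208:240]>150)&(S[138:164,208:240]>90)
print('\n'.join(''.join('#' if m[i,j] else ('o' if b[i,j] else '.') for j in range(32)) for i in range(26)))
E
```

```text
ee_pos: [648.6, -178.5, 237.9]
spread [0.05 0.18 0.11]
[ 648.54409487 -178.65256186  238.03516912] (array([ -1.8,  -0.9, 158. ]), array([-0.   , -0.001,  0.003]))
................................
................................
..........ooo...................
.......oo.o.oo..................
.....ooooo...ooo................
.....oo.o.#.oooo................
....oo..o###.o.ooo..............
....oo.o..##oooo.o..............
....oooo..##.oo.o...............
....oo.oo.##ooooo...............
....oo.oo.##o.o.................
....ooooo.##o.oo................
.....oo.o.##...o................
.....o.oo....o.oo...............
......ooo.oo.o.o................
.......ooooooo.oo...............
..........o...ooo...............
..............oo.o.........##...
..............oo.oo####.........
.....####.ooo..oo.o.............
...........oo...o..o............
...........oo....ooo............
.................ooo............
.....oooo.ooooooooo.........#...
.....oooooooo...................
................................
```

The pixel map shows the slot running front to back again and the hook lying in front of the post. Now the screwdriver goes back into its stand.

```bash
python3 -m inch '[[0,[-1.8,-0.9,45],[0,0,0]],[0,[-1.8,-0.9,85],[0,0,0]],[0,[-1.8,-0.9,105],[0,0,0]],[0,[-1.8,-0.9,125],[0,0,0]],[0,[-1.8,-0.9,145],[0,0,0]],[0,[-1.8,-0.9,155],[0,0,0]],[0,[-1.8,-0.9,159],[0,0,0]],[0,[-1.8,-0.9,159],[0,0,0]]]' |grep -E "pos|ft"; python3 -m inch '[[0,[0,0,1],[0,0,0]],[0,[0,0,2],[0,0,0]],[0,[0,0,2],[0,0,0]]]' |grep -E "pos|ft"
```

```text
ee_pos: [647.8, -182.9, 79.8]
ft_force: [-0.3, 0.7, -0.6]
ee_pos: [647.9, -182.8, 78.1]
ft_force: [0.2, 1.2, 2.1]
```

```bash
python3 -m inch '[[0,[0,0,1],[0,0,0]],[50,[0,0,1],[0,0,0]],[60,[0,0,1],[0,0,0]],[60,[0,0,1],[0,0,0]],[60,[0,0,-30],[0,0,0]],[60,[0,0,-70],[0,0,0]],[60,[0,0,-120],[0,0,0]],[60,[0,0,-180],[0,0,0]]]'; python3 -m inch '[[60,[120,-120,-10],[0,0,0]],[60,[120,-120,-10],[0,0,0]],[60,[120,-120,-10],[0,0,0]],[60,[120,-120,-10],[0,0,0]],[60,[120,-120,-10],[0,0,0]]]'
python3 - <<'E'
from h import *
import pickle
c0=pickle.load(open('d.pkl','rb'))['top']; c=shot('top')
# compare start and now: jar/third hand/brick/A
d=cv2.absdiff(c0['pixels'],c['pixels']).max(2)
for n,(x,y) in dict(jar=(366,137),third=(283,118),brick=(132,268),A=(304,155),chest=(170,120),post=(221,158),handle=(184,175)).items(): print(n,np.median(d[y-8:y+9,x-8:x+9]),(d[y-8:y+9,x-8:x+9]>40).mean().round(2))
s0=pickle.load(open('d.pkl','rb'))['side'];s=shot('side'); d=cv2.absdiff(s0['pixels'],s['pixels']).max(2)
for n,(x,y) in dict(A=(310,196),stand=(310,214),jar=(363,237),third=(333,200),brick=(172,176)).items(): print(n,(d[y-8:y+9,x-8:x+9]>40).mean().round(2))
E
```

```text
time_s: 55.15
ee_pos: [646.9, -182.3, 258.1]
ee_rot: [-3.14, -0.001, 1.811]
ft_force: [-0.2, 0.3, -0.1]
grip_width: 0.599
finger_force: 0.0
time_s: 55.78
ee_pos: [503.0, -94.4, 267.9]
ee_rot: [3.14, -0.001, 1.812]
ft_force: [-0.6, 0.2, 0.0]
grip_width: 0.604
finger_force: 0.0
jar 5.0 0.0
third 33.0 0.17
brick 5.0 0.0
A 6.0 0.09
chest 4.0 0.0
post 7.0 0.11
handle 5.0 0.0
A 0.07
stand 0.0
jar 0.0
third 0.12
brick 0.0
```

```bash
python3 -c "
from rig import ctrl
print(ctrl.job_done())"
```

```text
the job is handed in; nothing more can be done
None
```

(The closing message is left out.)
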